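Stack two oak blanks to dry, with stickers and a weight

ROBOT

A 6-joint arm with a two-finger parallel gripper is mounted at the origin on the work surface. World frame = base frame: x ahead of the robot, y to its left, z up, the work surface at z = 0. Lengths are in mm, angles in rad, forces in N, time in s.
With the tool pointing down it reaches from about 400 to 825 mm from the base axis. Payload 7 kg.
Tool frame: the origin (TCP) lies at the very end of the fingers, on their centre line; the grasp point (between the pads) lies 19 mm behind it; z points along the fingers, y is the direction in which the jaws open and shut (so a half turn about z gives the same grasp; the last joint's range is limited). The gripper opens to 88 mm and grips with 3 to 60 N. Pads are 19 mm wide; open, the fingers measure 130 mm over their backs; the gripper's body (78 mm by 193 mm) begins 47 mm behind the grasp point.
Start: joints at [-1.005, 0.359, 0.012, 0, -1.224, -0.288], TCP at [185.086, -649.106, 226.561] pointing down, gripper open.
Joint ranges: [-3.07, 3.07], [-1.43, 2.12], [-1.02, 1.25], [-3.03, 1.67], [-3.05, -0], [-3.03, 3.03]. Speed limits (rad/s): [2.39, 2.39, 3.01, 3.14, 3.14, 3.14].

INTERFACE

Orientations are given as a unit quaternion [x, y, z, w].
In Python, from plant import bot gives the robot as it stands. Calls block until the motion is done:
- bot.move_ptp(position, orientation): joint-space move of the TCP to a pose.
- bot.line_to(position, velocity=150, ori=None): straight line of the TCP; ori=None keeps the orientation; velocity is the mean speed in mm/s.
- bot.move_joints(angles): joint-space move.
- bot.move_gripper(opening, force=None): finger opening in mm; force is the grip in N (None keeps the last); returns when the fingers have stopped.
- bot.pause(seconds).
- bot.solve_ik(position, orientation): joint angles nearest the present ones, or None.
- bot.read_state(): the state.
- bot.camera(name): name is "side" or "top"; returns the picture (420x560x3 uint8, red, green, blue); there is no depth.
- bot.get_calibration(name): a dict with "fx", "fy", "cx", "cy" (pixels), "distortion" ([k1, k2, p1, p2, k3] as OpenCV has them; the pictures are not rectified), "view" (4x4, takes a point from world to camera coordinates). Camera axes: x right, y up, looking along -z (the intrinsics and any distortion apply to the point x, -y, -z); pixel columns grow to the right and rows downward; lengths in mm; the calibration is good to about 2 mm. A picture is of the moment at which its call begins. get_calibration takes no time and is no camera call.
A pose or a line that the arm cannot do raises bot.Unreachable and nothing moves.
- bot.close_job(): hands the job in, once; it reports no verdict.
The state is a dict: "t": time; "joint_pos": joint angles; "qvel": joint speeds; "tau": joint torques, N m; "tcp_pos": TCP position; "eef_rot": TCP orientation; "contact_force": force on the tool from outside, world axes, zero at the start; "moment": the same for the moment, N m; "width": finger opening in mm.
Only numpy, scipy, OpenCV 4.12 (cv2) and the standard library are available. Lean on these libraries where they do the work, as an engineer would, in place of code of your own. Each camera call takes 0.05 s, during which the arm holds its last target. There are 200 camera calls.

TASK

Stack the two boards to dry on the dark wooden stand, in this order: lay the long board centred along the stand across its two bearers, lay one sticker across the board straight above each bearer, centre the short board on the stickers in line with the long one, and set the iron weight upright on the middle of it. Let go of each piece once it lies in its place, and leave the glue jar and the short offcut where they are.

Things in the scene. Friction and masses are not known exactly. Their poses are not given: they have to be found in the camera images.
- stand: Low dark wooden drying stand, fixed to the bench: two parallel bearers, each 30 mm wide (x), 130 long (y), 40 high, centred at x = +55 and -55 mm (140 x 130 mm overall), joined by one rail (an H from above) only 20 mm high. Origin at the middle of its footprint on the bench, z up. Boards lie along its x; the lowest board's underside comes to z = 40 mm.
- board_long: The long board: planed pale oak, 230 long (x) x 56 wide (y) x 24 mm thick (z), about 0.2 kg, lying flat on the bench. Origin at the centre of its underside.
- board_short: The short board: same stock, 160 long (x) x 56 wide (y) x 24 mm thick (z), about 0.15 kg, lying flat on the bench. Origin at the centre of its underside.
- sticker_a: One of two alike stickers (thin spacer sticks), pale wood, 110 long (x) x 24 wide (y) x 18 mm thick (z), about 30 g, lying flat on the bench. Origin at the centre of its underside. Either sticker may go over either bearer.
- sticker_b: The other sticker, the same as sticker_a.
- weight: Round dark iron weight, 56 mm high, about 0.55 kg, standing on the bench: body 60 mm across up to 28 mm, sloping in to a neck 20 mm across at 31 to 36 mm, then a knob 30 mm across from 38 to 54 mm. Origin at the centre of its underside.
- jar: Bystander, to be left alone: closed amber glue jar, 54 mm across, 72 mm high, standing. Origin at the centre of its underside.
- offcut: Bystander, to be left alone: short offcut of the boards' stock, 56 (x) x 72 (y) x 24 mm thick, lying flat. Origin at the centre of its underside.
There are look-alikes about, which are no part of the job. What is shaped like the stand but green or turquoise is not meant.

How it is judged:
By the outcome, as a careful person would: the job done as asked, in the order asked, and still so for the second after the job is handed in, with the robot touching nothing.
It also fails if it takes over 125 s, if anything falls off the work surface, if the arm or the gripper's body presses on something with over 40 N, if the wrist force passes 120 N, or if a joint passes its speed limit or range.

## Working session

There is one attempt and no reset: what is moved stays moved. The work goes in short steps, each a Python script; the robot and the scene stay as the last script left them, time stands still between calls to the robot, and variables do not carry over. Pictures are saved under pics/ and viewed, about 12 in all and at most 16, crops included, and the job is handed in when it is done.

```bash
ls; mkdir -p pics
python3 - <<'E'
from plant import bot
import cv2
for n in("top","side"):
    cv2.imwrite(f"pics/{n}0.png",bot.camera(n)[:,:,::-1])
    print(n,bot.get_calibration(n))
print(bot.read_state())
E
```

```text
pics
top {'fx': 453.5595813733352, 'fy': 453.5595813733352, 'cx': 286.1124419673439, 'cy': 209.6643342368188, 'distortion': array([-0.12282563,  0.        ,  0.        ,  0.        ,  0.        ]), 'view': array([[-2.71208190e-02, -9.99535368e-01,  1.39107638e-02,
         1.09204064e+00],
       [ 9.92666776e-01, -2.52893233e-02,  1.18207957e-01,
        -4.95583348e+02],
       [-1.17801240e-01,  1.70146497e-02,  9.92891419e-01,
        -1.15759970e+03],
       [ 0.00000000e+00,  0.00000000e+00,  0.00000000e+00,
         1.00000000e+00]])}
side {'fx': 486.76369081349566, 'fy': 486.76369081349566, 'cx': 276.6982323513088, 'cy': 212.84063924526262, 'distortion': array([-0.12636759,  0.        ,  0.        ,  0.        ,  0.        ]), 'view': array([[-9.33017228e-01, -3.59406043e-01,  1.74970818e-02,
         4.43848194e+02],
       [ 2.42571555e-01, -5.92310430e-01,  7.68327662e-01,
        -1.39603050e+02],
       [-2.65777901e-01,  7.21107240e-01,  6.39817518e-01,
        -1.37951686e+03],
       [ 0.00000000e+00,  0.00000000e+00,  0.00000000e+00,
         1.00000000e+00]])}
{'t': 0.1, 'joint_pos': array([-1.00487778e+00,  3.59320493e-01,  1.11500226e-02, -2.81596247e-04,
       -1.22412231e+00, -2.88120395e-01]), 'qvel': array([ 0.00070184, -0.00233518,  0.00460771,  0.00072179, -0.00184061,
        0.00229075]), 'tau': array([-1.47923969e-03, -5.84165239e+01,  2.93748808e+01,  7.01557472e+00,
        1.00962940e-02, -5.47640457e-05]), 'tcp_pos': array([ 184.96575685, -648.70271338,  225.71766269]), 'eef_rot': array([-1.38405362e-01,  9.90375372e-01,  7.35869349e-04, -1.89387769e-04]), 'contact_force': array([-0.430162  , -0.30626503,  0.47032361]), 'moment': array([-0.02585696, -0.01801917,  0.02352919]), 'width': 87.85107406036116}
```

View pics/top0.png

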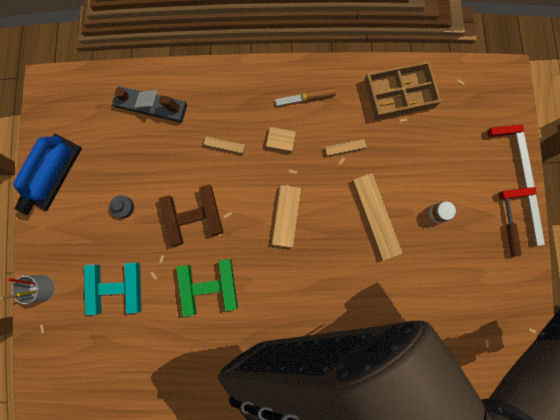

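View pics/side0.png

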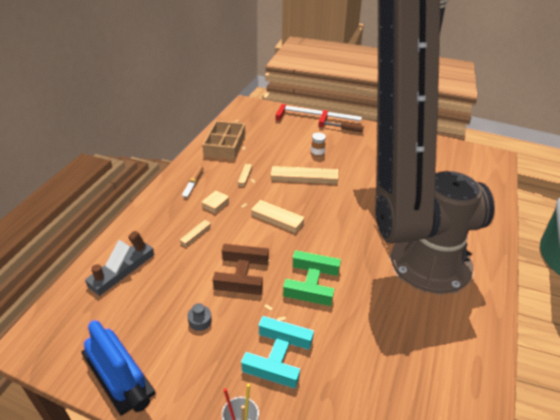

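The brown H at top (190,216) is the stand; the green one (206,288) and turquoise one (112,288) are look-alikes. Long board (377,217), short board (286,216), stickers (224,145) and (346,148), and weight (121,207). To be left alone: offcut (281,140) and jar (443,212). Next I'll measure them and check with one close crop.

```bash
cat > h.py <<'E'
import numpy as np, cv2
from plant import bot
def rays(name,px):
    c=bot.get_calibration(name); K=np.array([[c["fx"],0,c["cx"]],[0,c["fy"],c["cy"]],[0,0,1]])
    n=cv2.undistortPoints(np.asarray(px,float).reshape(-1,1,2),K,c["distortion"]).reshape(-1,2)
    R=c["view"][:3,:3]; o=-R.T@c["view"][:3,3]
    return o,np.c_[n[:,0],-n[:,1],-np.ones(len(n))]@R
def onplane(name,px,z):
    o,d=rays(name,px); return (o+d*((z-o[2])/d[:,2])[:,None])[:,:2]
def proj(name,P):
    c=bot.get_calibration(name); q=np.c_[np.asarray(P,float).reshape(-1,3),np.ones(np.size(P)//3)]@c["view"].T
    K=np.array([[c["fx"],0,c["cx"]],[0,c["fy"],c["cy"]],[0,0,1]])
    return cv2.projectPoints(np.c_[q[:,0],-q[:,1],-q[:,2]],np.zeros(3),np.zeros(3),K,c["distortion"])[0].reshape(-1,2)
def blob(mask,seed,r=25):
    n,l,s,c=cv2.connectedComponentsWithStats(mask.astype(np.uint8))
    c2=c.copy(); k=min((i for i in range(1,n) if s[i,4]>40),key=lambda i:np.hypot(*(c[i]-seed)))
    return l==k
def rect(name,m,z,s=1):
    """pose (x,y,angle of long side, L, W) of a mask's outline on the plane z; s = upscale of the mask"""
    ct=max(cv2.findContours(m.astype(np.uint8),cv2.RETR_EXTERNAL,cv2.CHAIN_APPROX_NONE)[0],key=cv2.contourArea)
    w=onplane(name,(ct.reshape(-1,2)+.5)/s-.5,z).astype(np.float32)
    b=cv2.boxPoints(cv2.minAreaRect(w)); e=[b[1]-b[0],b[2]-b[1]]; e.sort(key=lambda v:-np.hypot(*v))
    a=np.arctan2(e[0][1],e[0][0]); a=(a+np.pi/2)%np.pi-np.pi/2
    return np.r_[b.mean(0),a,np.hypot(*e[0]),np.hypot(*e[1])]
E
python3 - <<'E'
from h import *
np.set_printoptions(precision=3,suppress=True)
im=cv2.imread("pics/top0.png"); S=4
print(rays("top",[[0,0]])[0])
big=cv2.resize(im,None,fx=S,fy=S,interpolation=cv2.INTER_CUBIC)
hsv=cv2.cvtColor(big,cv2.COLOR_BGR2HSV)
for n,p in dict(long=(377,217),short=(286,216),sa=(224,145),sb=(346,148),off=(281,140),table=(330,180),stand=(205,195),standside=(190,216),weight=(121,207)).items(): print(n,hsv[p[1]*S,p[0]*S])
pale=(hsv[...,2]>175)&(hsv[...,1]<150)
for n,p,z in(("long",(377,217),24),("short",(286,216),24),("sa",(224,145),18),("sb",(346,148),18),("off",(281,140),24)):
    print(n,rect("top",blob(pale,np.array(p)*S),z,S))
dark=(hsv[...,2]<95)
print("stand",rect("top",blob(dark,np.array((190,216))*S),40,S))
w=blob(dark,np.array((121,207))*S); print("weight",rect("top",w,28,S))
vis=big.copy(); vis[(cv2.dilate((pale|dark).astype(np.uint8),np.ones((3,3)))>0)&~(pale|dark)]=(255,0,255)
cv2.imwrite("pics/c1.png",cv2.resize(vis[110*S:270*S,95*S:410*S],(790,401),interpolation=cv2.INTER_AREA))
E
```

```text
[ 355.612    8.255 1207.938]
long [ 17 135 176]
short [ 17 138 202]
sa [ 17 134 188]
sb [ 17 139 191]
off [ 18 140 190]
table [ 14 180 142]
stand [ 13 189  81]
standside [ 12 184  75]
weight [75  8 65]
long [ 473.757 -253.894    0.312  228.439   54.396]
short [481.163 -12.978  -0.165 159.092  53.852]
sa [679.146 151.098   1.332 107.441  21.502]
sb [ 664.475 -177.335   -1.382  108.232   21.66 ]
off [689.632  -2.818   1.361  69.483  53.02 ]
stand [483.104 242.673  -1.329 155.462 136.374]
weight [511.686 426.035   1.298  68.007  65.645]
```

View pics/c1.png

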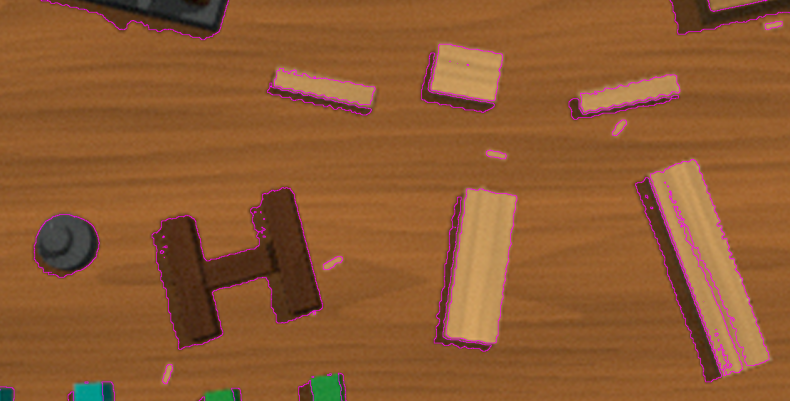

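Crop confirms brown H stand, boards, stickers and weight; the board/sticker outlines are clean. The stand's outline mixes top faces, sides and shadow, so I look at it enlarged with contrast in both views.

Run:
```python
import cv2,numpy as np
t=cv2.imread("pics/top0.png")[180:250,100:230]; s=cv2.imread("pics/side0.png")[235:335,180:280]
f=lambda i,k:np.clip(cv2.resize(i,None,fx=k,fy=k,interpolation=cv2.INTER_CUBIC).astype(float)*2.2,0,255).astype(np.uint8)
cv2.imwrite("pics/c2.png",f(t,6)); cv2.imwrite("pics/c3.png",f(s,5.9))
```

```text
(no output)
```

View pics/c2.png

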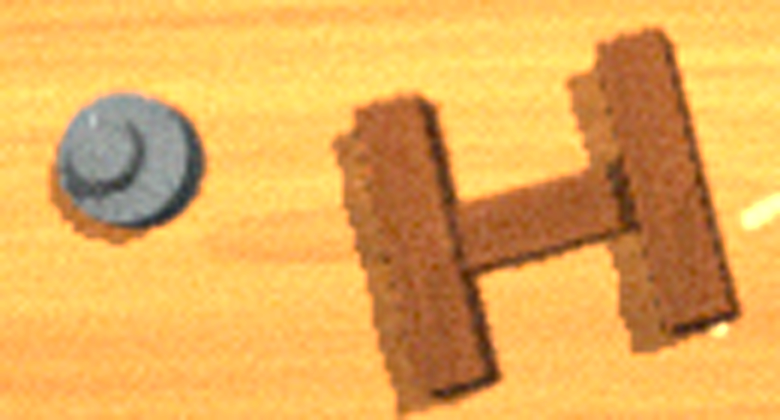

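View pics/c3.png

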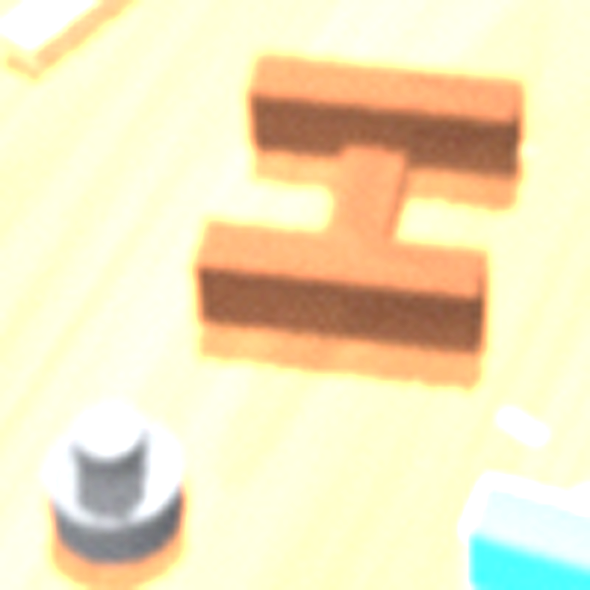

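Run:
```python
from h import *
np.set_printoptions(precision=3,suppress=True)
T=lambda p:onplane("top",(np.array(p)+.5)/6-.5+[100,180],40)
U=lambda p,z=40:onplane("side",(np.array(p)+.5)/5.9-.5+[180,235],z)
for n,A in(("top",(T([(357,105),(422,96),(488,378),(428,394)]),T([(600,42),(660,28),(730,315),(672,330)]))),
           ("side",(U([(210,222),(487,252),(483,295),(197,268)]),U([(262,57),(522,85),(520,125),(250,95)])))):
    print(n)
    R=[cv2.minAreaRect(a.astype(np.float32)) for a in A]
    c=[a.mean(0) for a in A]; d=c[0]-c[1]
    print(c,np.hypot(*d),"mid",(c[0]+c[1])/2,"axis",np.arctan2(d[1],d[0]),[r[1] for r in R],[r[2] for r in R])
    for a in A:
        l=[a[3]-a[0],a[2]-a[1]] if n=="top" else [a[1]-a[0],a[2]-a[3]]
        print([np.arctan2(*v[::-1]) for v in l],[np.hypot(*v) for v in l])
print("knob",onplane("top",np.array([[104,151]])/6+[100,180],54),U([(112,430)],54))
im=cv2.imread("pics/top0.png");big=cv2.resize(im,None,fx=4,fy=4,interpolation=cv2.INTER_CUBIC);h=cv2.cvtColor(big,cv2.COLOR_BGR2HSV)
m=blob((h[...,1]<80)&(h[...,2]<120),np.array((121,207))*4)
ct=max(cv2.findContours(m.astype(np.uint8),0,1)[0],key=cv2.contourArea)
print("body",cv2.minEnclosingCircle(onplane("top",(ct.reshape(-1,2)+.5)/4-.5,20).astype(np.float32)))
# side-view check of flat pieces: centres of pale tops
im=cv2.imread("pics/side0.png");hs=cv2.cvtColor(cv2.resize(im,None,fx=4,fy=4,interpolation=cv2.INTER_CUBIC),cv2.COLOR_BGR2HSV)
for p in((305,174),(277,214),(196,232),(245,174)): print(p,hs[p[1]*4,p[0]*4])
pale=(hs[...,2]>200)&(hs[...,1]<140)
for n,p,z in(("long",(305,174),24),("short",(277,214),24),("sa",(196,232),18),("sb",(245,174),18)): print(n,rect("side",blob(pale,np.array(p)*4),z,4))
```

```text
top
[array([474.893, 290.303]), array([500.361, 184.682])] 108.64840330707219 mid [487.627 237.492] axis 1.8074060924922823 [(130.45394897460938, 28.67576026916504), (129.99075317382812, 26.86687660217285)] [13.576973915100098, 13.129334449768066]
[np.float64(-2.89713625100758), np.float64(-2.9110029000782793)] [np.float64(130.45761976661174), np.float64(126.81399707881536)]
[np.float64(-2.9043210060436317), np.float64(-2.9127195198075113)] [np.float64(129.99503183958242), np.float64(129.34749419213693)]
side
[array([470.38, 297.68]), array([495.514, 192.452])] 108.18809527811709 mid [482.947 245.066] axis 1.8052537198947411 [(126.97908782958984, 27.958951950073242), (127.99604034423828, 26.505489349365234)] [15.023002624511719, 13.359565734863281]
[np.float64(-2.899684651794972), np.float64(-2.87939186218517)] [np.float64(125.3228899599031), np.float64(126.97911240022651)]
[np.float64(-2.907687183405205), np.float64(-2.910319380434975)] [np.float64(124.98457927532331), np.float64(127.99625607596661)]
knob [[515.45  426.505]] [[513.351 431.765]]
body ((516.7847290039062, 428.14935302734375), 33.10519790649414)
(305, 174) [ 21  90 250]
(277, 214) [ 24  72 254]
(196, 232) [ 22  85 253]
(245, 174) [ 22  84 253]
long [ 476.163 -264.522    0.344  240.72   117.428]
short [478.158  -5.727  -0.105 172.637  86.783]
sa [679.452 155.504   1.272 128.568  35.61 ]
sb [ 661.567 -168.751   -1.395  141.92    33.814]
```

Top view gives the stand at (487.6, 237.5) with its x axis at 1.807 rad. The side view differs by (-5, +7) mm, which is a calibration offset, so I'll place by the top view and correct from how the placed board lies against the stand. Now the long board.

```bash
cat >> h.py <<'E'
from scipy.spatial.transform import Rotation as Ro
LIM=3.0
def quat(phi):   # tool down, jaws along world angle phi
    c,s=np.cos(phi),np.sin(phi)
    return Ro.from_matrix(np.array([[-s,c,0],[c,s,0],[0,0,-1]])).as_quat()
def best(p,phi):
    q0=np.array(bot.read_state()["joint_pos"]); o=[]
    for f in(phi,phi+np.pi):
        s=bot.solve_ik(list(p),quat(f))
        if s is not None: o.append((np.abs(np.array(s)-q0).max(),f))
    return quat(min(o)[1])
def fz(): return bot.read_state()["contact_force"][2]
def go(x,y,z,phi): bot.move_ptp([x,y,z],best((x,y,z),phi))
def pick(x,y,z,phi,opening=88,force=30,hi=120,lift=200):
    bot.move_gripper(opening); go(x,y,hi,phi)
    bot.line_to([x,y,z+15],250); bot.line_to([x,y,z],60)
    bot.move_gripper(0,force); w=bot.read_state()["width"]
    bot.line_to([x,y,lift],250); s=bot.read_state()
    print("picked width",round(w,1),"->",round(s["width"],1),"fz",round(fz(),2),"t",round(s["t"],1))
def place(x,y,z,phi,opening=88,hi=200,up=200):
    """z: TCP height at which the piece should lie"""
    go(x,y,hi,phi); bot.line_to([x,y,z+8],200); bot.pause(.3); f0=fz()
    for k in range(1,13):
        bot.line_to([x,y,z+8-k],25); f=fz()
        if f-f0>2.5: break
    s=bot.read_state(); print("touch",k,"df",round(f-f0,2),"tcp",np.round(s["tcp_pos"],1),"aim",np.round((x,y,z),1))
    bot.move_gripper(opening); bot.line_to([x,y,up],250)
    print("released t",round(bot.read_state()["t"],1))
STAND=np.array([487.6,237.5]); AX=1.807
E
python3 - <<'E'
from h import *
pick(473.8,-253.9,3,.312+np.pi/2)
place(*STAND,43,AX+np.pi/2)
go(480,-100,250,AX+np.pi/2)
for n in("top","side"): cv2.imwrite(f"pics/{n}1.png",bot.camera(n)[:,:,::-1])
t=cv2.imread("pics/top1.png"); cv2.imwrite("pics/c4.png",cv2.resize(t[140:280,100:260],None,fx=4,fy=4,interpolation=cv2.INTER_CUBIC))
big=cv2.resize(t,None,fx=4,fy=4,interpolation=cv2.INTER_CUBIC);h=cv2.cvtColor(big,cv2.COLOR_BGR2HSV)
pale=(h[...,2]>170)&(h[...,1]<155); print(rect("top",blob(pale,np.array((190,214))*4),64,4))
E
```

```text
picked width 56.1 -> 56.0 fz -3.76 t 4.7
touch 9 df 12.01 tcp [487.7 237.6  43. ] aim [487.6 237.5  43. ]
released t 11.4
[4.6811411e+02 3.2554077e+02 2.5807464e-01 5.6527596e+01 4.3066364e+01]
```

View pics/c4.png

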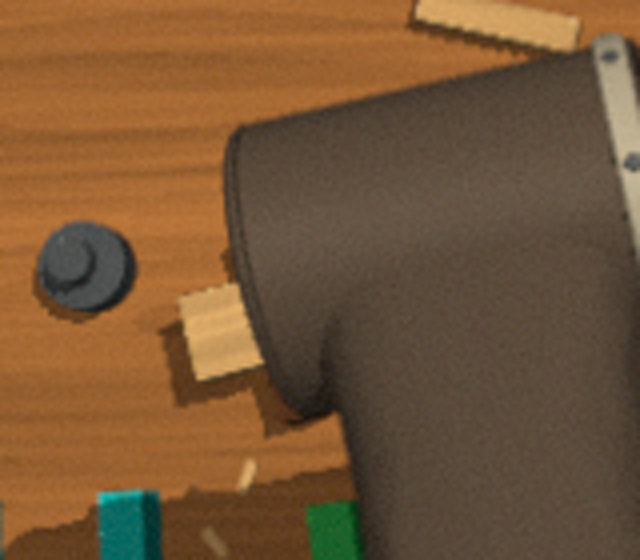

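The elbow hides the stand (only the board's left end shows). Retreat to the start pose and look again.

Run:
```python
from h import *
bot.move_joints([-1.005,.359,.012,0,-1.224,-.288])
np.set_printoptions(precision=3,suppress=True)
for n in("top","side"): cv2.imwrite(f"pics/{n}1.png",bot.camera(n)[:,:,::-1])
t=cv2.imread("pics/top1.png"); cv2.imwrite("pics/c5.png",np.clip(cv2.resize(t[180:250,130:240],None,fx=7,fy=7,interpolation=cv2.INTER_CUBIC)*1.5,0,255).astype(np.uint8))
big=cv2.resize(t,None,fx=4,fy=4,interpolation=cv2.INTER_CUBIC);h=cv2.cvtColor(big,cv2.COLOR_BGR2HSV)
pale=(h[...,2]>170)&(h[...,1]<155); print(rect("top",blob(pale,np.array((190,214))*4),64,4),bot.read_state()["t"])
s=cv2.imread("pics/side1.png");h=cv2.cvtColor(cv2.resize(s,None,fx=4,fy=4,interpolation=cv2.INTER_CUBIC),cv2.COLOR_BGR2HSV)
cv2.imwrite("pics/c6.png",cv2.resize(s[225:335,180:290],None,fx=5.4,fy=5.4,interpolation=cv2.INTER_CUBIC))
```

```text
[489.933 235.18   -1.335 227.664  54.803] 15.15
```

View pics/c5.png

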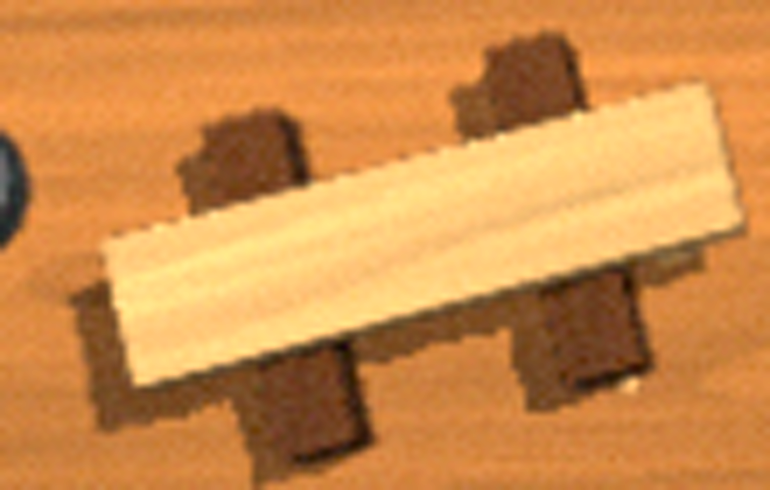

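View pics/c6.png

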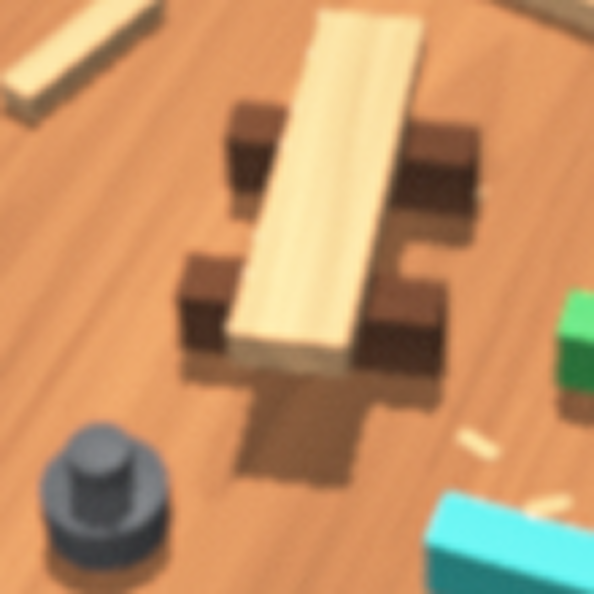

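Run:
```python
from h import *
f=lambda p,z:onplane("side",(np.array(p)+.5)/5.4-.5+[180,225],z)
c=f([(320,10),(424,20),(353,347),(228,332)],64); m=c.mean(0); d=m-[482.9,245.1]
print(c,m,d)
u=np.array([np.cos(1.807),np.sin(1.807)]); v=np.array([u[1],-u[0]])
print("side: along",d@u,"across",d@v)
```

```text
[[540.76844058 134.21984093]
 [486.91817615 120.78411616]
 [429.60961977 342.34701149]
 [486.90224198 355.82197885]] [486.04961962 238.29323686] [ 3.14961962 -6.80676314]
side: along -7.354815483708127 across 1.4692914717132661
```

The board is parallel to the stand but slightly toward −y. The top view gives about −3 mm along and +1.7 across. The side view gives −7 and +1.5. I'll shift it by +4/−1.6, then place the first sticker and look, since jaw centring gives a true reference along the stand.

```bash
cat >> h.py <<'E'
U=np.array([np.cos(AX),np.sin(AX)]); V=np.array([U[1],-U[0]])
HOME=[-1.005,.359,.012,0,-1.224,-.288]
def look(tag,z,seed,thr=(170,155)):
    t=bot.camera("top")[:,:,::-1]; cv2.imwrite(f"pics/top{tag}.png",t); cv2.imwrite(f"pics/side{tag}.png",bot.camera("side")[:,:,::-1])
    return t
E
python3 - <<'E'
from h import *
np.set_printoptions(precision=2,suppress=True)
P=STAND; Q=STAND+4*U-1.6*V
go(*P,120,AX+np.pi/2); bot.line_to([*P,58],250); bot.line_to([*P,43.5],60); bot.move_gripper(0,25)
bot.line_to([*P,52],60); bot.line_to([*Q,52],60); bot.line_to([*Q,44.2],40); bot.line_to([*Q,43.2],20)
bot.move_gripper(88); bot.line_to([*Q,180],250)
pick(679.1,151.1,3,1.332+np.pi/2,opening=60,force=15)
S=STAND-1.6*V
place(*(S+55*U),67,AX,opening=50)
bot.move_joints(HOME)
t=look(2,0,0); print(bot.read_state()["t"])
cv2.imwrite("pics/c7.png",np.clip(cv2.resize(t[180:250,130:240],None,fx=7,fy=7,interpolation=cv2.INTER_CUBIC)*1.5,0,255).astype(np.uint8))
E
```

```text
picked width 23.7 -> 23.4 fz -1.09 t 26.6
touch 9 df 8.36 tcp [473.3 290.7  66.9] aim [473.2 290.6  67. ]
released t 32.6
36.1583
```

View pics/c7.png

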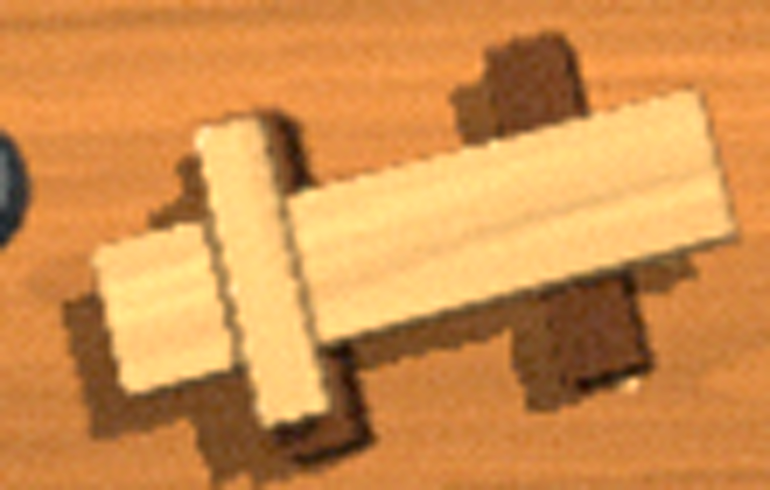

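Run:
```python
from h import *
np.set_printoptions(precision=2,suppress=True)
f=lambda p,z:onplane("top",(np.array(p)+.5)/7-.5+[130,180],z)
for n,p,z in(("sticker",[(197,130),(264,115),(328,408),(263,425)],82),("board",[(93,248),(697,91),(737,238),(129,394)],64)):
    c=f(p,z); d=c.mean(0)-STAND; print(n,c.mean(0),"along",d@U,"across",d@V, cv2.minAreaRect(c.astype(np.float32))[1:])
# stand outer edges from c2: left outer top edge (z40), right outer top edge
g=lambda p,z:onplane("top",(np.array(p)+.5)/6-.5+[100,180],z)
print("left outer",(g([(357,105),(428,394)],40)-STAND)@U,"right outer",(g([(660,28),(730,315)],40)-STAND)@U)
c=rect("top",blob(0<1*np.zeros((1,1)),(0,0)),0) if 0 else None
```

```text
sticker [475.88 287.91] along 51.74758958289252 across 0.4044616360287971 ((109.59495544433594, 24.92363739013672), 12.872071266174316)
board [485.95 237.17] along 0.06411572936014227 across -1.6842081638307214 ((56.030757904052734, 229.62950134277344), 13.164040565490723)
left outer [68.74 67.66] right outer [-67.97 -67.02]
```

Sticker went to true +55 mm but the camera reads +51.7, so the camera bias along the stand is −3.2 mm. The board reads 0.06 along, so it is centred on the stand. I'll shift sticker A by +3.2 mm and use the corrected stand centre from here, then do sticker B and the short board.

```bash
cat >> h.py <<'E'
S=STAND+3.2*U-1.6*V
E
python3 - <<'E'
from h import *
P=STAND-1.6*V+55*U; Q=S+55*U
go(*P,150,AX); bot.line_to([*P,80],250); bot.line_to([*P,67.5],60); bot.move_gripper(0,12)
bot.line_to([*P,73],60); bot.line_to([*Q,73],60); bot.line_to([*Q,67.5],40)
bot.move_gripper(50); bot.line_to([*Q,180],250)
pick(663.7,-174.2,3,-1.382+np.pi/2,opening=60,force=15)
place(*(S-55*U),67,AX,opening=50)
pick(480.4,-9.8,3,-.165+np.pi/2)
E
```

```text
picked width 23.4 -> 23.7 fz -0.84 t 47.9
touch 9 df 8.44 tcp [498.3 186.8  66.8] aim [498.2 186.8  67. ]
released t 54.0
picked width 55.7 -> 56.1 fz -1.84 t 58.2
```

Run:
```python
from h import *
bot.move_joints(HOME)
t=look(3,0,0); print(bot.read_state()["t"],bot.read_state()["width"])
a=np.clip(cv2.resize(t[180:250,130:240],None,fx=7,fy=7,interpolation=cv2.INTER_CUBIC)*1.5,0,255).astype(np.uint8)
cv2.imwrite("pics/c8.png",a)
```

```text
60.85 55.92997721513256
```

View pics/c8.png

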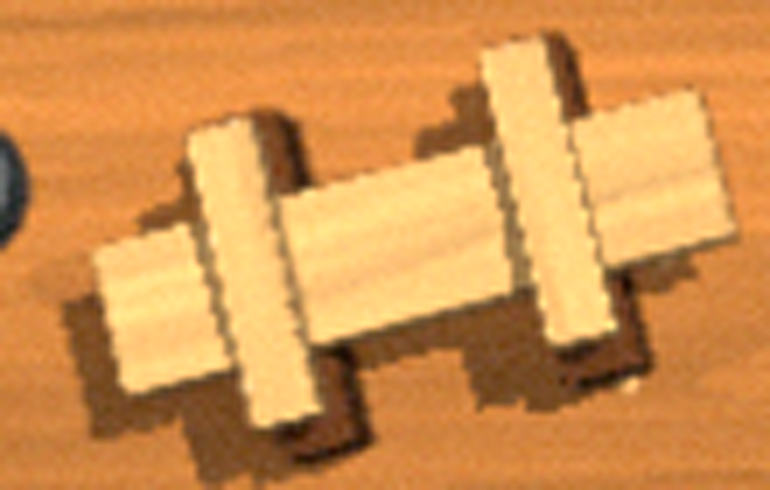

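Run:
```python
from h import *
f=lambda p,z:onplane("top",(np.array(p)+.5)/7-.5+[130,180],z)
for p in([(188,133),(254,118),(320,410),(253,427)],[(482,52),(548,37),(614,332),(550,347)]):
    d=f(p,82).mean(0)-STAND; print("along",d@U,"across",d@V)
place(*S,85,AX+np.pi/2,hi=220)
pick(515,430,33,np.arctan2(430,515),opening=60,force=40,hi=150,lift=220)
bot.move_joints(HOME)
t=look(4,0,0); print(bot.read_state()["t"],bot.read_state()["width"])
cv2.imwrite("pics/c9.png",np.clip(cv2.resize(t[180:250,130:240],None,fx=7,fy=7,interpolation=cv2.INTER_CUBIC)*1.5,0,255).astype(np.uint8))
```

```text
along 55.20391464549047 across 0.3928809467083981
along -54.50028579885656 across 0.8978445153799645
touch 9 df 11.0 tcp [485.5 240.4  85.1] aim [485.3 240.2  85. ]
released t 68.8
picked width 28.8 -> 28.5 fz -4.68 t 72.8
76.8333 28.41982618124071
```

View pics/c9.png

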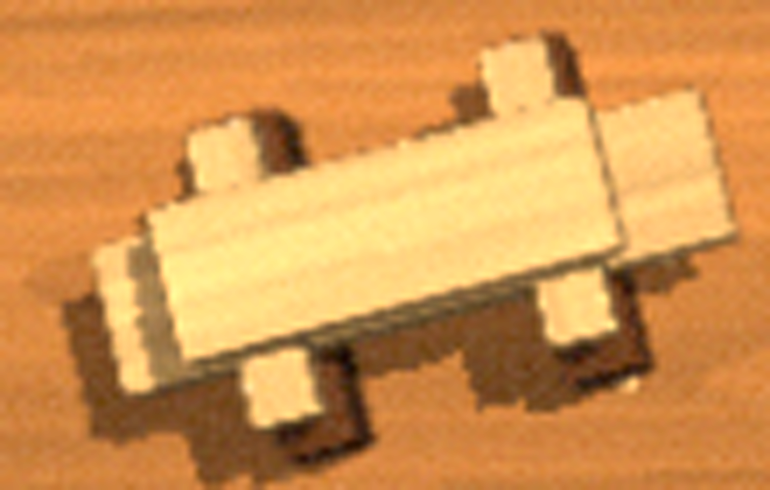

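Run:
```python
from h import *
f=lambda p,z:onplane("top",(np.array(p)+.5)/7-.5+[130,180],z)
c=f([(150,213),(580,97),(622,245),(190,363)],106); d=c.mean(0)-STAND; print("short along",d@U,"across",d@V,cv2.minAreaRect(c.astype(np.float32))[1:])
s=bot.read_state(); print(s["tcp_pos"],s["contact_force"],s["moment"])
p=proj("side",s["tcp_pos"])[0]; print(p, proj("top",s["tcp_pos"]))
im=cv2.imread("pics/side4.png"); x,y=np.clip(p.astype(int),60,[500,360])
a=cv2.resize(im[y-60:y+60,x-60:x+60],(400,400),interpolation=cv2.INTER_CUBIC)
b=cv2.resize(im[215:335,170:290],(400,400),interpolation=cv2.INTER_CUBIC)
cv2.imwrite("pics/c10.png",np.clip(np.hstack([a*1.6,b*1.2]),0,255).astype(np.uint8))
```

```text
short along 1.4552345622564447 across -1.1845181026452065 ((55.175254821777344, 158.42906188964844), 13.896356582641602)
[ 185.62014025 -649.06036931  226.33015661] [ 0.27451209 -0.38612665 -4.68985338] [ 0.00557718 -0.00530712  0.02709396]
[415.05475162  86.50658392] [[570.70837337 327.4424833 ]]
```

View pics/c10.png

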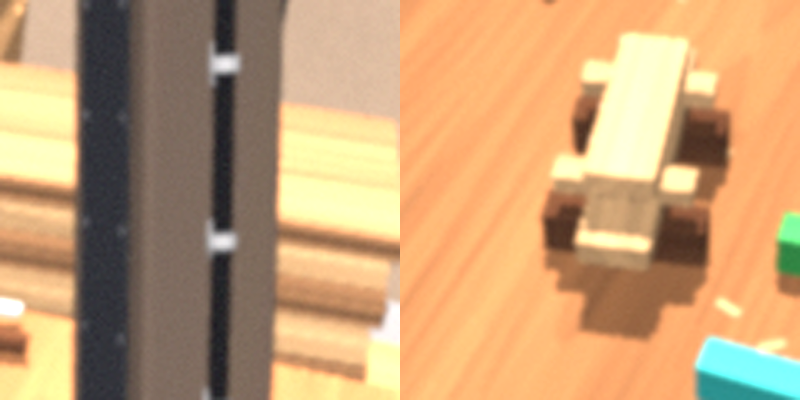

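Stack looks good: stickers read +55.2 and −54.5, short board +1.5/−1.2 mm. The weight hangs centred, with negligible wrist moment. Now placing the weight.

Run:
```python
from h import *
W=S+.7*U
place(*W,139,AX+np.pi/2,opening=60,hi=240,up=260)
bot.move_joints(HOME); bot.pause(.5)
t=look(5,0,0); print(bot.read_state()["t"],proj("top",[*W,54+106]))
a=cv2.resize(t[180:250,130:240],(628,400),interpolation=cv2.INTER_CUBIC)
b=cv2.resize(cv2.imread("pics/side5.png")[215:335,180:231+49],(166*2,400),interpolation=cv2.INTER_CUBIC)
cv2.imwrite("pics/c11.png",cv2.resize(np.clip(np.hstack([a,b])*1.4,0,255).astype(np.uint8),(800,333)))
```

```text
touch 9 df 9.93 tcp [485.4 241.1 139.1] aim [485.1 240.9 139. ]
released t 84.7
88.5583 [[178.78143302 210.17327999]]
```

View pics/c11.png

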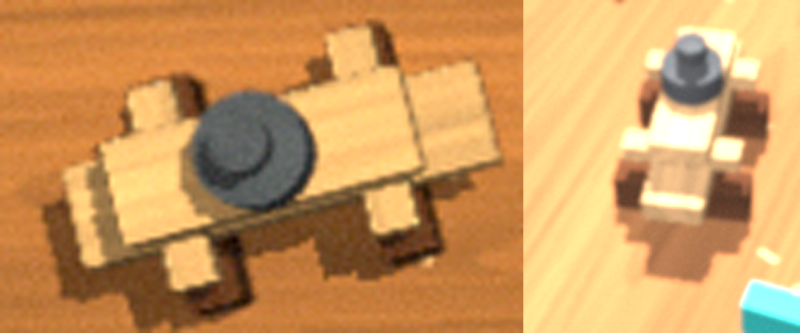

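View pics/top5.png

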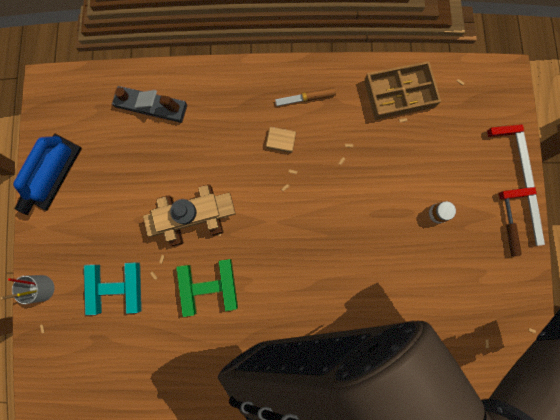

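```bash
python3 -c "
from plant import bot
print(bot.close_job())"
```

```text
the job is handed in; nothing more can be done
None
```

The stack is built on the dark brown stand in the order you asked, and I handed the job in at about 89 s of the 125 s allowed. Every piece was released and the arm was back at its start pose, touching nothing.

I regripped and moved two pieces after a closer look: the long board by about 4 mm, and the first sticker by about 3 mm.

Offsets from the stand's middle, read in the top view:

| Piece | Along the stand | Across the stand |
|---|---|---|
| Long board | 0.1 mm | −1.7 mm |
| Stickers | +55.2 and −54.5 mm (bearers at ±55) | under 1 mm |
| Short board | +1.5 mm | −1.2 mm |

- **Weight:** it stands upright on the short board. By eye, allowing for parallax, it is within about 2 mm of the middle; I did not measure it more closely.
- **Left alone:** the jar and the offcut show at the same pixels as at the start.
- **Disagreements:**
  - The side camera disagreed with the top view by up to about 7 mm along the stand.
  - The top view itself read about 3 mm off compared with the gripper. I corrected for that, so expect 1–2 mm of remaining uncertainty.
  - The weight's knob gripped at 28.4 mm rather than 30, but it hung straight.

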